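# Fill the changeover caddy of a board-test cell

### The job

Fill the black caddy with the changeover parts for the next board: press the big round nozzle fully home onto the thick tapered spigot and the small round nozzle fully home onto the thin one, so that each foot meets its collar and friction holds it, stand the locating pin in the round well, and set the probe block, probes up, between the four corner pieces. Leave the square-headed nozzle and the blank block without probes where they are on the table.

Things in the scene. Friction and masses are not known exactly. Their poses are not given: they have to be found in the camera images.
- big_nozzle_mid (a point): Big vacuum nozzle, loose, upright: round aluminium barrel 38 mm wide and 36 mm high, above it a black neck and a round black lip 32 mm wide; 52 mm high, about 60 g. Bore 20 mm wide and 26 mm deep in its underside, for the thick spigot. The point is its centre, 26 mm above its foot, where it may be gripped; z points up to the lip.
- small_nozzle_mid (a point): Small vacuum nozzle of the same form, loose, upright: barrel 24 mm wide and 32 mm high, round black lip 19 mm wide; 44 mm high, about 35 g. Bore 12 mm wide and 23 mm deep in its underside, for the thin spigot. The point is its centre, 22 mm above its foot; z points up to the lip.
- locating_pin_mid (a point): Steel locating pin, loose, upright on its round flange (30 mm wide, 8 mm thick): shaft 14 mm wide with a bullet nose, 72 mm high, about 120 g. The point is its centre on the shaft, 36 mm above its foot; z up.
- probe_block_mid (a point): Probe block, loose, upright: black block 24 mm (its x) by 46 mm (its y), 46 mm high, with a thin aluminium band, and on its top two rows of six brass spring probes, 8 mm high; about 100 g. The point is the centre of the block, 23 mm above its foot; z up. Grip it across the 24 mm.
- square_nozzle_mid (a point): Look-alike, to be left: a nozzle with the same 38 mm aluminium barrel as the big one, but a square black head 36 mm wide with four small suction holes. 52 mm high; the point is its centre, 26 mm above its foot.
- blank_block_mid (a point): Look-alike, to be left: a blank block of the same 24 by 46 by 46 mm with no probes, only two flat screw heads on its bare top. The point is its centre, 23 mm above its foot.
- thick_spigot_seat (a point): Caddy module with the thick steel spigot. Point: on its axis at the top of its collar (32 mm wide), 20 mm above the table; x across the row. The spigot rises 22 mm from here: 10 mm wide at its top, 19.8 mm wide 12 mm lower, then a slender taper. A nozzle let down stops 3 to 6 mm above the collar; 8 to 18 N drive it home, where it stays, its centre 26 mm above the point.
- thin_spigot_seat (a point): Caddy module with the thin steel spigot. Point: on its axis at the top of its collar (22 mm wide), 20 mm above the table; x across the row. The spigot rises 19 mm from here: 5 mm wide at its top, 11.8 mm wide 10 mm lower, then a slender taper. A nozzle let down stops 3 to 6 mm above the collar; 8 to 18 N drive it home, its centre 22 mm above the point.
- pin_well_seat (a point): Caddy module with a round well: an aluminium ring 46 mm wide inside, 9 mm high. Point: centre of its floor, 10 mm above the table; x across the row. The caddy is a fixed black tray, 88 by 312 mm, rim 14 mm high, a low wire handle at each end; in it four white 74 mm modules stand in one row, 75 mm apart, in any order.
- corner_nest_seat (a point): Caddy module with four aluminium corner pieces, 9 mm high, around a space of 40 mm (x, across the row) by 62 mm (y, along the row); the gaps between corners are 20 mm on the short and 38 mm on the long sides, so fingers closing along x pass between them. Point: centre of its floor, 10 mm above the table. The block stands with its long side along y.
Not all that is in view belongs to the job. What is shaped like the part that bears corner_nest_seat but red is not meant.

How it is judged:
At the end, for the whole second after the job is handed in: Big nozzle on thick, small on thin spigot: within 4 mm of the axis and 1.8 mm of the collar; pin in the well (12 mm), probe block in the corners (13 mm), both within 4 mm of the floor; all upright, released, at rest. Square nozzle and blank block within 30 mm of their starts (horizontal distance between big_nozzle_mid and thick_spigot_seat below 0.004 m and z of big_nozzle_mid in the frame of thick_spigot_seat between 0.022 and 0.0278 m and angle between each of big_nozzle_mid, small_nozzle_mid's own z axis and vertical below 0.08 rad and linear speed of each of big_nozzle, small_nozzle, locating_pin, probe_block below 0.01 m/s and horizontal distance between small_nozzle_mid and thin_spigot_seat below 0.004 m and z of small_nozzle_mid in the frame of thin_spigot_seat between 0.018 and 0.0238 m and horizontal distance between locating_pin_mid and pin_well_seat below 0.012 m and z of locating_pin_mid in the frame of pin_well_seat between 0.032 and 0.04 m and angle between each of locating_pin_mid, probe_block_mid's own z axis and vertical below 0.12 rad and horizontal distance between probe_block_mid and corner_nest_seat below 0.013 m and z of probe_block_mid in the frame of corner_nest_seat between 0.019 and 0.027 m and distance of each of square_nozzle_mid, blank_block_mid from where it was at the start of the episode below 0.03 m); the robot touches nothing.
It fails at once if the square-headed nozzle is moved more than 30 mm (distance of square_nozzle_mid from where it was at the start of the episode above 0.03 m).
It fails at once if the blank block without probes is moved more than 30 mm (distance of blank_block_mid from where it was at the start of the episode above 0.03 m).
It also fails if it takes over 131 s, if anything falls off the work surface, if the arm or the gripper's body presses on something with over 40 N, if the wrist force passes 120 N, or if a joint passes its speed limit or range.

### The arm

A 7-joint arm with a two-finger parallel gripper is mounted at the origin on the work surface. World frame = base frame: x ahead of the robot, y to its left, z up, the work surface at z = 0. Lengths are in m, angles in rad, forces in N, time in s.
With the tool pointing down it reaches from about 0.4 to 0.875 m from the base axis. Payload 19.3 kg.
Tool frame: the origin (TCP) lies at the very end of the fingers, on their centre line; the grasp point (between the pads) lies 19 mm behind it; z points along the fingers, x is the direction in which the jaws open and shut, and the axes are right-handed (so a half turn about z gives the same grasp; the last joint's range is limited). The gripper opens to 85 mm and grips with 20 to 120 N. Pads are 22 mm wide; open, the fingers measure 114 mm over their backs; the gripper's body (76 mm by 85 mm) begins 54 mm behind the grasp point. The pads swing forward as they close: fully open they stand 13 mm farther back than shut.
Start: joints at [-1.171, 0.521, -0.036, 1.599, 0.021, 1.021, -0.113], TCP at [0.283, 0.557, 0.231] pointing down, gripper open.
Joint ranges: [-2.91, 2.91], [-0.3, 2.13], [-1.5, 1.42], [0.17, 2.43], [-1.26, 4.41], [0.16, 1.93], [-2.52, 2.52]. Speed limits (rad/s): [1.89, 1.89, 2.39, 2.39, 3.01, 3.01, 3.01].

### API

Orientations are given as [roll, pitch, yaw] about the fixed x, y, z axes, in that order (R = Rz(yaw) Ry(pitch) Rx(roll)).
In Python, from workcell import bot gives the robot as it stands.
- The arm moves only by the tool jog_arm, never from a script. Its argument "increments" is a list of rows, each an object of numbers: "wx", "wy", "wz": the turn, a rotation vector about the tool's x, y, z in degrees; "x", "y", "z": the shift along the tool's x, y, z in cm; "claw": the opening in per cent of the stroke, from 0 (shut) to 100 (fully open). A call has 1 to 10 rows; each row is the pose to reach, as a shift and turn from the pose measured when the call began, along the tool's axes at that moment; what a row does not reach only later rows make up. A row lasts 1/8 s, in which the tool goes at most 62.5 mm and 10.7 degrees, less where a joint would pass 70% of its speed; a pose out of reach is approached as far as the arm can. A call with a gripper value outside its range is refused whole. The fingers move at their own pace and stop on an object; "squeeze" is the grip in N (left out, the last holds). Time passes only in rows, so rows that repeat a pose let the fingers close. It gives the time, the measured TCP pose, the force and the opening at its end, in the units of the state.
- bot.observe(): the state, without advancing time (a new reading comes with each control period).
- bot.grab_frame(name): name is "scene" or "side" or "wrist"; returns a dict with "pixels" (400x640x3 uint8, red, green, blue), "fov_y" (degrees; the focal length in pixels is half the picture's height over the tangent of half this angle, whatever the lens; pixels are square), "cx", "cy" (the principal point, pixels), "origin" and "orientation" of the camera in the world. Camera axes: x right, y down, z forward; pixel columns grow to the right and rows downward; lengths in m; the calibration is good to about 2 mm. A picture is of the moment at which its call begins. There is no depth.
- bot.job_done(): hands the job in, once; it reports no verdict.
The state is a dict: "clock": time; "qpos": joint angles; "qd": joint speeds; "joint_efforts": joint torques, N m; "position": TCP position; "tool_rot": TCP orientation; "force": force on the tool from outside, world axes, zero at the start; "moment": the same for the moment, N m; "grip_width": finger opening in m.
Only numpy, scipy, OpenCV 4.12 (cv2) and the standard library are available. Lean on these libraries where they do the work, as an engineer would, in place of code of your own. Each camera call takes 0.05 s, during which the arm holds its last target.

## Working session

There is one attempt and no reset: what is moved stays moved. The work goes in short steps, Python scripts to look and compute and a tool call to move; the robot and the scene stay as the last step left them, time stands still between calls to the robot, and variables do not carry over. Pictures are saved under pics/ and viewed, and the job is handed in when it is done.

Besides the shell and the picture viewer there is one more tool, called after "Emit:" in YAML: its name, and indented under it one key for each argument. jog_arm: Moves the arm, as the interface text tells. Its arguments: {"type":"object","properties":{"increments":{"type":"array","items":{"type":"object","properties":{"wx":{"type":"number"},"wy":{"type":"number"},"wz":{"type":"number"},"x":{"type":"number"},"y":{"type":"number"},"z":{"type":"number"},"claw":{"type":"number"}}}},"squeeze":{"type":"number"}},"required":["increments"]}

```bash
ls; mkdir -p pics; cat > h.py <<'E'
import numpy as np, cv2
from workcell import bot
from scipy.spatial.transform import Rotation as R
def Rot(o):
    o=np.array(o,float)
    if o.shape==(3,3): return o
    if o.shape==(4,): return None
    return R.from_euler('xyz',o).as_matrix()
def snap(n,fn):
    f=bot.grab_frame(n); np.savez('last_'+n+'.npz',**{k:np.array(v) for k,v in f.items()})
    cv2.imwrite('pics/'+fn,f['pixels'][:,:,::-1]); return f
def load(n):
    return dict(np.load('last_'+n+'.npz'))
def foc(f): return 200/np.tan(np.radians(float(f['fov_y']))/2)
def ray(f,u,v,z):
    d=Rot(f['orientation'])@np.array([(u-f['cx'])/foc(f),(v-f['cy'])/foc(f),1.])
    o=np.array(f['origin']); return o+d*(z-o[2])/d[2]
def proj(f,p):
    c=Rot(f['orientation']).T@(np.array(p)-f['origin']); return c[:2]/c[2]*foc(f)+[f['cx'],f['cy']]
E
python3 - <<'E'
from h import *
for n in ['scene','side','wrist']:
    f=snap(n,n+'0.png'); print(n,f['fov_y'],f['cx'],f['cy'],f['origin'],f['orientation'])
print(bot.observe())
E
```

```text
pics
scene 50.656328966613785 321.9210003829524 200.6264060805656 [1.11901399 0.17139345 1.04081686] [-2.58374239 -0.00692844  1.89173828]
side 47.71689976586364 320.82625610523 191.84864879471513 [ 0.07672797 -0.49181228  0.78155041] [-2.3945708   0.01028528 -0.75906543]
wrist 63.912150303542184 324.92197152457527 197.58086485468354 [0.21869589 0.58884608 0.37276655] [2.85662222e+00 8.30676567e-04 1.10194604e+00]
{'clock': 0.15, 'qpos': array([-1.17119048,  0.52185817, -0.0363228 ,  1.59985115,  0.02121195,
        1.02110432, -0.11281626]), 'qd': array([ 9.79934300e-04, -3.10869444e-03, -2.68419819e-05, -1.53307611e-03,
       -5.73460135e-04, -1.62917634e-04,  9.75795967e-04]), 'joint_efforts': array([ 2.07735015e-03, -9.27399945e+01,  1.98060147e+00, -3.70052326e+01,
        1.79121498e-02,  6.39747799e-03, -5.87453405e-05]), 'position': array([0.28286716, 0.55705341, 0.23087908]), 'tool_rot': array([3.14152460e+00, 8.32923151e-04, 1.10096365e+00]), 'force': array([ 0.20758317, -0.43506609, -0.26243047]), 'moment': array([ 0.01262138, -0.02456999,  0.00299227]), 'grip_width': 0.08522385901672577}
```

View pics/scene0.png

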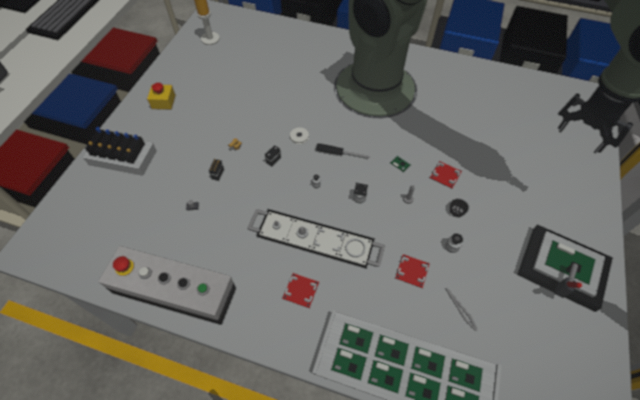

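View pics/side0.png

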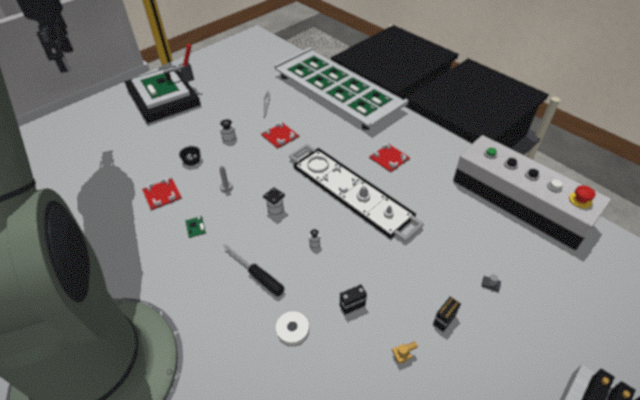

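View pics/wrist0.png

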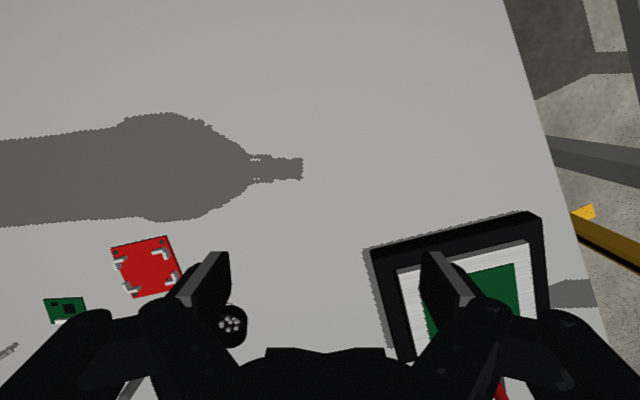

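```bash
python3 - <<'E'
from h import *
a=cv2.imread('pics/scene0.png'); b=cv2.imread('pics/side0.png')
A=cv2.resize(a[130:290,180:480],(800,427),interpolation=cv2.INTER_CUBIC)
B=cv2.resize(b[100:370,130:510],(800,568),interpolation=cv2.INTER_CUBIC)
cv2.imwrite('pics/cA.png',A);cv2.imwrite('pics/cB.png',B)
E
```

```text
(no output)
```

View pics/cA.png

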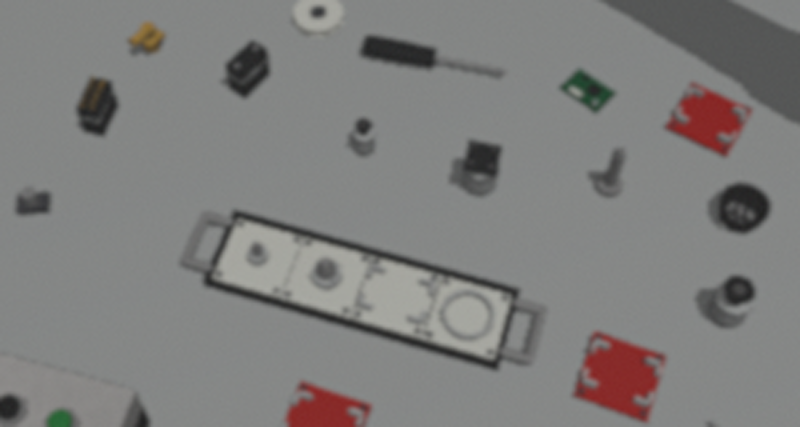

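View pics/cB.png

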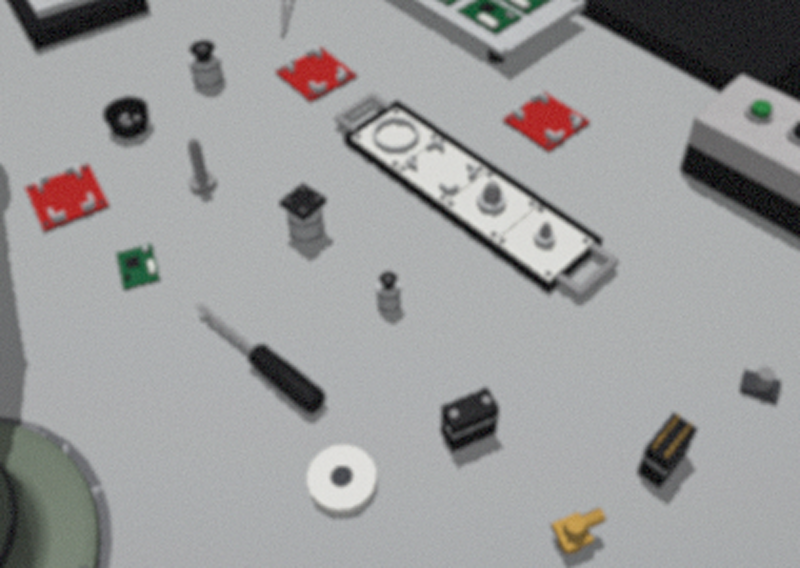

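```bash
cat >> h.py <<'E'
def tri(f,a,g,b):
    L=[];rhs=[]
    M=np.zeros((3,3));v=np.zeros(3);rs=[]
    for c,p in ((f,a),(g,b)):
        d=Rot(c['orientation'])@np.array([(p[0]-c['cx'])/foc(c),(p[1]-c['cy'])/foc(c),1.]);d/=np.linalg.norm(d)
        P=np.eye(3)-np.outer(d,d);M+=P;v+=P@c['origin'];rs.append((P,c['origin']))
    x=np.linalg.solve(M,v);return x,max(np.linalg.norm(P@(x-o)) for P,o in rs)
E
python3 - <<'E'
from h import *
s=load('scene');d=load('side')
S=lambda u,v:(180+u/2.6667,130+v/2.6667); D=lambda u,v:(130+u/2.105,100+v/2.105)
for n,a,b in [('big lip',(740,289),(203,46)),('small lip',(364,126),(389,278)),('sq top',(484,158),(303,201)),('pin nose',(618,152),(195,143)),
 ('probe top',(98,91),(672,434)),('blank top',(249,60),(470,404)),('well',(467,315),(397,136)),('thick tip',(326,262),(491,185)),('thin tip',(257,244),(545,227)),('cup',(745,200),(127,112))]:
    x,e=tri(s,S(*a),d,D(*b)); print(n,x.round(3),round(e,4),'r',np.hypot(x[0],x[1]).round(3))
E
```

```text
big lip [0.53  0.355 0.051] 0.0026 r 0.638
small lip [ 0.456 -0.06   0.041] 0.0021 r 0.46
sq top [0.458 0.074 0.045] 0.0024 r 0.464
pin nose [0.418 0.207 0.064] 0.002 r 0.466
probe top [ 0.51  -0.352  0.048] 0.004 r 0.619
blank top [ 0.411 -0.212  0.041] 0.0022 r 0.463
well [0.622 0.105 0.009] 0.0023 r 0.631
thick tip [ 0.623 -0.043  0.037] 0.001 r 0.624
thin tip [ 0.623 -0.119  0.031] 0.0016 r 0.634
cup [0.409 0.347 0.025] 0.004 r 0.536
```

```bash
cat >> h.py <<'E'
def inc(x,y,z,yaw=0.,st=None):
    st=st or bot.observe()
    R0=Rot(st['tool_rot']);p=np.array(st['position'])
    Rt=R.from_euler('xyz',[np.pi,0,yaw]).as_matrix()
    d=R0.T@(np.array([x,y,z])-p)*100; w=np.degrees(R.from_matrix(R0.T@Rt).as_rotvec())
    n=max(np.linalg.norm(d)/6.25,np.linalg.norm(w)/10.7)
    print('t%.2f'%st['clock'],'inc xyz',d.round(2),'w',w.round(1),'rows>%.1f'%n)
E
python3 -c "
from h import *
inc(.60,0,.25)"
```

```text
t0.15 inc xyz [-35.31  53.5   -1.88] w [ 0.   0.  63.1] rows>10.3
```

Emit:
jog_arm:
  increments:
    - {"x": -35.3,"y": 53.5,"z": -1.9,"wz": 63.1}
    - {"x": -35.3,"y": 53.5,"z": -1.9,"wz": 63.1}
    - {"x": -35.3,"y": 53.5,"z": -1.9,"wz": 63.1}
    - {"x": -35.3,"y": 53.5,"z": -1.9,"wz": 63.1}
    - {"x": -35.3,"y": 53.5,"z": -1.9,"wz": 63.1}
    - {"x": -35.3,"y": 53.5,"z": -1.9,"wz": 63.1}
    - {"x": -35.3,"y": 53.5,"z": -1.9,"wz": 63.1}
    - {"x": -35.3,"y": 53.5,"z": -1.9,"wz": 63.1}
    - {"x": -35.3,"y": 53.5,"z": -1.9,"wz": 63.1}
    - {"x": -35.3,"y": 53.5,"z": -1.9,"wz": 63.1}

```text
schema error: expected keys wx, wy, wz, x, y, z, claw
```

```bash
python3 -c "
from h import *
inc(.60,0,.25)"
```

```text
t0.15 inc xyz [-35.31  53.5   -1.88] w [ 0.   0.  63.1] rows>10.3
```

Emit:
jog_arm:
  increments:
    - {"x": -35.3,"y": 53.5,"z": -1.9,"wx": 0,"wy": 0,"wz": 63.1,"claw": 100}
    - {"x": -35.3,"y": 53.5,"z": -1.9,"wx": 0,"wy": 0,"wz": 63.1,"claw": 100}
    - {"x": -35.3,"y": 53.5,"z": -1.9,"wx": 0,"wy": 0,"wz": 63.1,"claw": 100}
    - {"x": -35.3,"y": 53.5,"z": -1.9,"wx": 0,"wy": 0,"wz": 63.1,"claw": 100}
    - {"x": -35.3,"y": 53.5,"z": -1.9,"wx": 0,"wy": 0,"wz": 63.1,"claw": 100}
    - {"x": -35.3,"y": 53.5,"z": -1.9,"wx": 0,"wy": 0,"wz": 63.1,"claw": 100}
    - {"x": -35.3,"y": 53.5,"z": -1.9,"wx": 0,"wy": 0,"wz": 63.1,"claw": 100}
    - {"x": -35.3,"y": 53.5,"z": -1.9,"wx": 0,"wy": 0,"wz": 63.1,"claw": 100}
    - {"x": -35.3,"y": 53.5,"z": -1.9,"wx": 0,"wy": 0,"wz": 63.1,"claw": 100}
    - {"x": -35.3,"y": 53.5,"z": -1.9,"wx": 0,"wy": 0,"wz": 63.1,"claw": 100}

```text
clock: 1.4
position: [0.5927, 0.0126, 0.2497]
tool_rot: [3.141, 0.0, 0.0]
force: [0.4, 0.9, 0.6]
grip_width: 0.0853
```

```bash
python3 -c "
from h import *
inc(.60,0,.25)"
```

```text
t1.40 inc xyz [ 0.73  1.26 -0.03] w [0. 0. 0.] rows>0.2
```

```bash
python3 - <<'E'
from h import *
f=snap('wrist','w1.png'); print(bot.observe()['position'],bot.observe()['qd'].round(3),f['origin'],f['orientation'])
E
```

```text
[0.59521025 0.00384308 0.25013985] [-0.066 -0.037  0.015  0.072  0.03  -0.039 -0.154] [0.59242743 0.08359875 0.39167895] [2.85583707e+00 1.00467036e-03 1.02612871e-03]
```

View pics/w1.png

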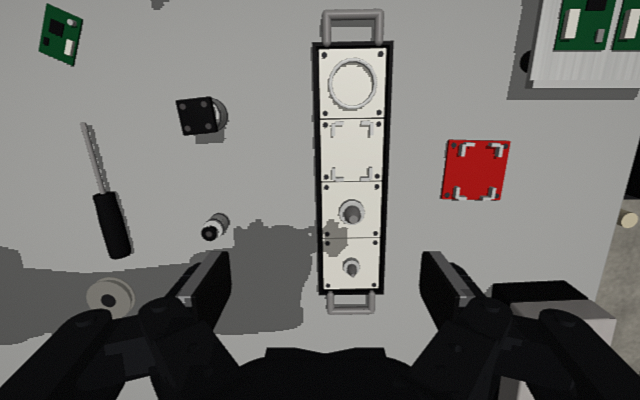

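```bash
python3 - <<'E'
from h import *
f=snap('wrist','w2.png'); st=bot.observe();print(st['position'],f['origin'])
im=f['pixels'].astype(int); 
m=((im.min(2)>165)).astype(np.uint8); m[:, :300]=0;m[:,410:]=0
print(im[130,345],im[230,343],im[130,280])
m=cv2.morphologyEx(m,cv2.MORPH_OPEN,np.ones((3,3)))
n,l,s,c=cv2.connectedComponentsWithStats(m)
for i in range(1,n):
    if s[i,4]>500: print(i,s[i],c[i])
cv2.imwrite('pics/w2c.png',cv2.resize(f['pixels'][20:310,300:410,::-1],None,fx=2.05*1,fy=2.05,interpolation=cv2.INTER_CUBIC))
cv2.imwrite('pics/w2m.png',cv2.resize(m[20:310,300:410]*255,None,fx=2,fy=2))
E
```

```text
[0.59374213 0.00715945 0.24976226] [0.59520856 0.07543116 0.39177529]
[212 210 201] [93 91 85] [160 159 156]
1 [ 316   38   66   71 3805] [348.29461235  72.76162943]
7 [ 318  110   63   63 3356] [348.63796186 140.34564958]
11 [ 320  174   59   56 2393] [350.11700794 199.50689511]
14 [ 322  231   56   51 1841] [353.14828897 258.8685497 ]
```

View pics/w2c.png

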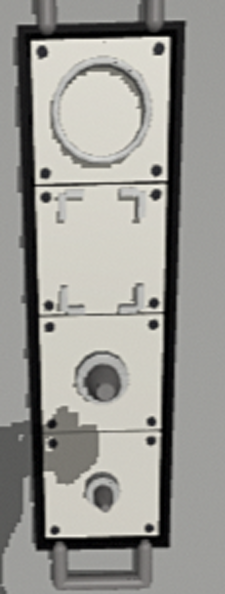

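View pics/w2m.png

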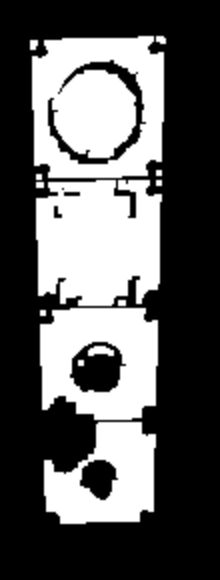

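```bash
python3 - <<'E'
from h import *
f=load('wrist')
im=f['pixels'].astype(int)
m=((im.min(2)>165)).astype(np.uint8); m[:, :300]=0;m[:,410:]=0
m=cv2.morphologyEx(m,cv2.MORPH_OPEN,np.ones((3,3)))
m[:32]=0;m[290:]=0
pts=np.argwhere(m)[:,::-1]
w=np.array([ray(f,u,v,.010)[:2] for u,v in pts])
r=cv2.minAreaRect((w*1000).astype(np.float32)); print(r)
for y in np.arange(-.14,.16,.04):
    k=abs(w[:,1]-y)<.004
    print(round(y,3),w[k,0].min().round(4),w[k,0].max().round(4))
# ring: circle pixels ; spigot collars
for n,u,v,z in [('ring',349,74,.019),('collar thick', 300+102/2.05,20+376/2.05,.02),('collar thin',300+102/2.05,20+489/2.05,.02)]:
    print(n,ray(f,u,v,z))
for n,u,v,z in [('tip thick', 300+106/2.05,20+389/2.05,.042),('tip thin',300+103/2.05,20+503/2.05,.039)]:
    print(n,ray(f,u,v,z))
E
```

```text
((624.09326171875, -7.36871337890625), (72.75458526611328, 296.8013610839844), 1.0094561576843262)
-0.14 0.5916 0.6624
-0.1 0.6231 0.662
-0.06 0.5897 0.6605
-0.02 0.5889 0.6602
0.02 0.5881 0.6597
0.06 0.5874 0.6592
0.1 0.5868 0.6586
0.14 0.5852 0.6579
ring [0.62196574 0.10437682 0.019     ]
collar thick [ 0.62502392 -0.0431045   0.02      ]
collar thin [ 0.62618661 -0.1173171   0.02      ]
tip thick [ 0.62562685 -0.04376906  0.042     ]
tip thin [ 0.62534646 -0.11673216  0.039     ]
```

```bash
python3 -c "
from h import *
inc(.53,.355,.18)"
```

```text
t1.50 inc xyz [ -6.66 -34.76   6.84] w [ 0.2 -0.  -0.5] rows>5.8
```

Emit:
jog_arm:
  increments:
    - {"x": -6.6,"y": -34.8,"z": 6.8,"wx": 0,"wy": 0,"wz": 0,"claw": 100}
    - {"x": -6.6,"y": -34.8,"z": 6.8,"wx": 0,"wy": 0,"wz": 0,"claw": 100}
    - {"x": -6.6,"y": -34.8,"z": 6.8,"wx": 0,"wy": 0,"wz": 0,"claw": 100}
    - {"x": -6.6,"y": -34.8,"z": 6.8,"wx": 0,"wy": 0,"wz": 0,"claw": 100}
    - {"x": -6.6,"y": -34.8,"z": 6.8,"wx": 0,"wy": 0,"wz": 0,"claw": 100}
    - {"x": -6.6,"y": -34.8,"z": 6.8,"wx": 0,"wy": 0,"wz": 0,"claw": 100}
    - {"x": -6.6,"y": -34.8,"z": 6.8,"wx": 0,"wy": 0,"wz": 0,"claw": 100}
    - {"x": -6.6,"y": -34.8,"z": 6.8,"wx": 0,"wy": 0,"wz": 0,"claw": 100}
    - {"x": -6.6,"y": -34.8,"z": 6.8,"wx": 0,"wy": 0,"wz": 0,"claw": 100}

```text
clock: 2.62
position: [0.5312, 0.3542, 0.1807]
tool_rot: [3.138, -0.001, -0.01]
force: [-0.4, -1.2, 0.3]
grip_width: 0.0853
```

```bash
python3 - <<'E'
from h import *
f=snap('wrist','w3.png'); st=bot.observe();print(st['position'],st['tool_rot'],f['origin'])
E
```

```text
[0.53118951 0.35430636 0.18072904] [ 3.13779548e+00 -1.08380392e-03 -9.83125564e-03] [0.53147146 0.42564148 0.32241822]
```

View pics/w3.png

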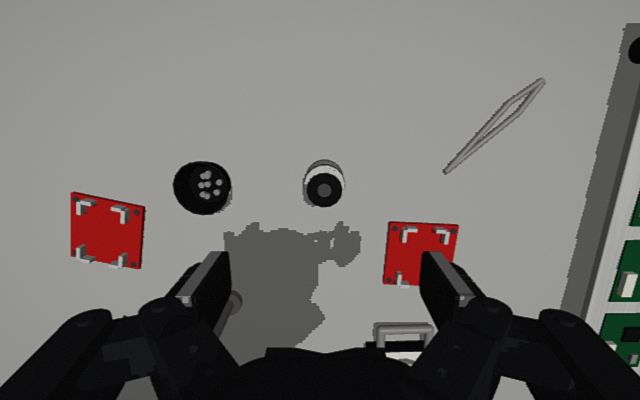

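```bash
cat >> h.py <<'E'
def darkc(f,box,thr=60,mn=60):
    u0,v0,u1,v1=box
    g=f['pixels'].max(2)[v0:v1,u0:u1]; m=(g<thr).astype(np.uint8)
    cs,_=cv2.findContours(m,cv2.RETR_EXTERNAL,cv2.CHAIN_APPROX_NONE)
    out=[]
    for c in cs:
        if cv2.contourArea(c)>mn:
            h=cv2.convexHull(c); e=cv2.fitEllipse(h); out.append((e[0][0]+u0,e[0][1]+v0,e[1],cv2.contourArea(c)))
    return out
E
python3 - <<'E'
from h import *
f=load('wrist')
for t in (45,60,75):
  for o in darkc(f,(285,145,365,225),t): print(t,o,ray(f,o[0],o[1],.052), 'dia', np.array(o[2])*(.3224-.052)/foc(f)/1)
c=f['pixels'][150:225,160:370,::-1]; cv2.imwrite('pics/w3c.png',cv2.resize(c,None,fx=3.8,fy=3.8,interpolation=cv2.INTER_CUBIC))
E
```

```text
45 (323.8238525390625, 189.73760223388672, (33.38097381591797, 34.61798858642578), 871.0) [0.52998781 0.35236142 0.052     ] dia [0.02815294 0.02919622]
60 (323.705265045166, 189.78110122680664, (33.70168685913086, 35.05521774291992), 886.5) [0.52988383 0.352323   0.052     ] dia [0.02842342 0.02956497]
75 (323.6477394104004, 189.72685623168945, (34.1727409362793, 35.65660095214844), 920.0) [0.52983407 0.35237254 0.052     ] dia [0.0288207  0.03007217]
```

View pics/w3c.png

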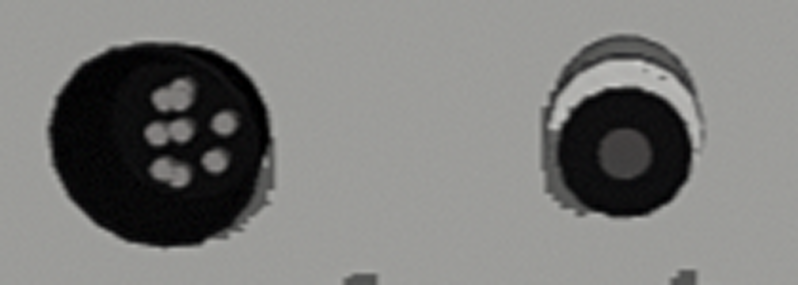

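```bash
python3 -c "
from h import *
inc(.53,.3523,.009)"
```

```text
t2.67 inc xyz [-0.14  0.14 17.17] w [ 0.2 -0.1 -0.6] rows>2.7
```

Emit:
jog_arm:
  increments:
    - {"x": -0.1,"y": 0.15,"z": 5,"wx": 0.2,"wy": 0,"wz": -0.6,"claw": 100}
    - {"x": -0.1,"y": 0.15,"z": 10,"wx": 0.2,"wy": 0,"wz": -0.6,"claw": 100}
    - {"x": -0.12,"y": 0.15,"z": 14,"wx": 0.2,"wy": 0,"wz": -0.6,"claw": 100}
    - {"x": -0.14,"y": 0.15,"z": 16.5,"wx": 0.2,"wy": 0,"wz": -0.6,"claw": 100}
    - {"x": -0.14,"y": 0.15,"z": 17.2,"wx": 0.2,"wy": 0,"wz": -0.6,"claw": 100}
    - {"x": -0.14,"y": 0.15,"z": 17.2,"wx": 0.2,"wy": 0,"wz": -0.6,"claw": 100}
    - {"x": -0.14,"y": 0.15,"z": 17.2,"wx": 0.2,"wy": 0,"wz": -0.6,"claw": 35}
    - {"x": -0.14,"y": 0.15,"z": 17.2,"wx": 0.2,"wy": 0,"wz": -0.6,"claw": 35}
    - {"x": -0.14,"y": 0.15,"z": 17.2,"wx": 0.2,"wy": 0,"wz": -0.6,"claw": 35}
    - {"x": -0.14,"y": 0.15,"z": 17.2,"wx": 0.2,"wy": 0,"wz": -0.6,"claw": 35}
  squeeze: 60

```text
clock: 3.92
position: [0.5302, 0.3525, 0.0097]
tool_rot: [-3.141, -0.002, 0.001]
force: [-2.8, -1.6, 11.1]
grip_width: 0.0363
```

Emit:
jog_arm:
  increments:
    - {"x": 0,"y": 0,"z": 0,"wx": 0,"wy": 0,"wz": 0,"claw": 35}
    - {"x": 0,"y": 0,"z": -1,"wx": 0,"wy": 0,"wz": 0,"claw": 35}
    - {"x": 0,"y": 0,"z": -6,"wx": 0,"wy": 0,"wz": 0,"claw": 35}
    - {"x": 0,"y": 0,"z": -11,"wx": 0,"wy": 0,"wz": 0,"claw": 35}
    - {"x": 0,"y": 0,"z": -11,"wx": 0,"wy": 0,"wz": 0,"claw": 35}
    - {"x": 0,"y": 0,"z": -11,"wx": 0,"wy": 0,"wz": 0,"claw": 35}

```text
clock: 4.68
position: [0.5298, 0.3525, 0.1198]
tool_rot: [-3.141, -0.002, 0.001]
force: [-0.4, -0.2, -0.7]
grip_width: 0.0364
```

```bash
python3 - <<'E'
from h import *
f=snap('wrist','w4.png');g=snap('side','s4.png')
cv2.imwrite('pics/s4c.png',cv2.resize(g['pixels'][60:260,150:450,::-1],None,fx=2.6,fy=2.6))
inc(.625,-.044,.15)
E
```

```text
t4.78 inc xyz [ 9.52 39.63 -3.09] w [ 0. -0.  0.] rows>6.5
```

View pics/w4.png

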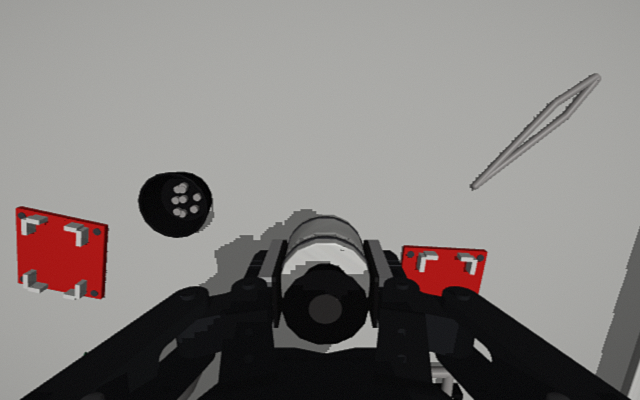

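View pics/s4c.png

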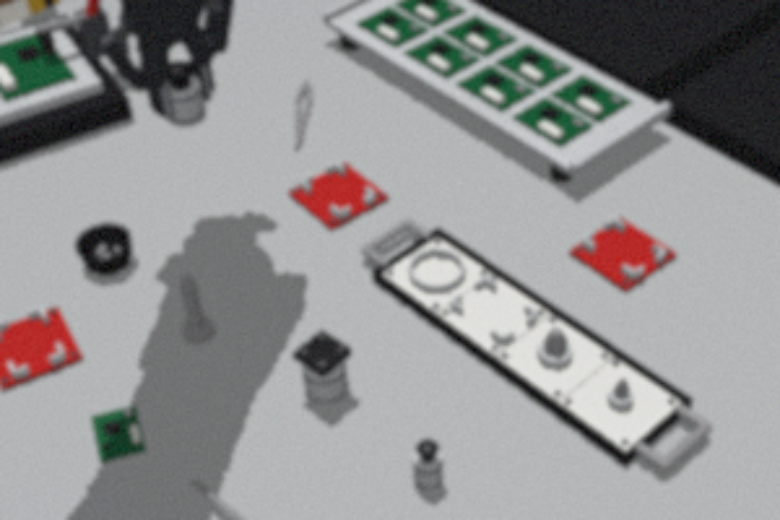

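```bash
python3 - <<'E'
from h import *
f=load('wrist');st=bot.observe()
for o in darkc(f,(281,262,371,345),50): print(o)
for v in (307,309,311): print(ray(f,324,v,st['position'][2]-.0097+.052)-st['position'])
inc(.625,-.072,.16)
E
```

```text
(331.6265182495117, 300.3822326660156, (79.62144470214844, 105.71514129638672), 5198.5)
[-0.00043799  0.00020492  0.0423    ]
[-0.00043708 -0.00063845  0.0423    ]
[-0.00043616 -0.00148525  0.0423    ]
t4.78 inc xyz [ 9.51 42.43 -4.09] w [ 0. -0.  0.] rows>7.0
```

Emit:
jog_arm:
  increments:
    - {"x": 9.5,"y": 42.4,"z": -4.1,"wx": 0,"wy": 0,"wz": 0,"claw": 35}
    - {"x": 9.5,"y": 42.4,"z": -4.1,"wx": 0,"wy": 0,"wz": 0,"claw": 35}
    - {"x": 9.5,"y": 42.4,"z": -4.1,"wx": 0,"wy": 0,"wz": 0,"claw": 35}
    - {"x": 9.5,"y": 42.4,"z": -4.1,"wx": 0,"wy": 0,"wz": 0,"claw": 35}
    - {"x": 9.5,"y": 42.4,"z": -4.1,"wx": 0,"wy": 0,"wz": 0,"claw": 35}
    - {"x": 9.5,"y": 42.4,"z": -4.1,"wx": 0,"wy": 0,"wz": 0,"claw": 35}
    - {"x": 9.5,"y": 42.4,"z": -4.1,"wx": 0,"wy": 0,"wz": 0,"claw": 35}
    - {"x": 9.5,"y": 42.4,"z": -4.1,"wx": 0,"wy": 0,"wz": 0,"claw": 35}
    - {"x": 9.5,"y": 42.4,"z": -4.1,"wx": 0,"wy": 0,"wz": 0,"claw": 35}
    - {"x": 9.5,"y": 42.4,"z": -4.1,"wx": 0,"wy": 0,"wz": 0,"claw": 35}

```text
clock: 6.02
position: [0.6246, -0.0702, 0.1595]
tool_rot: [-3.142, 0.001, 0.003]
force: [-0.3, 0.1, -1.0]
grip_width: 0.0359
```

```bash
python3 - <<'E'
from h import *
f=snap('wrist','w5.png');st=bot.observe();print(st['position'],st['tool_rot'],f['origin'])
c=f['pixels'][20:300,230:430,::-1]; cv2.imwrite('pics/w5c.png',cv2.resize(c,None,fx=2.1,fy=2.1,interpolation=cv2.INTER_CUBIC))
E
```

```text
[ 0.62473338 -0.07025142  0.1597028 ] [3.14151006e+00 1.64964907e-04 2.82983565e-03] [0.62418152 0.00071436 0.30148678]
```

View pics/w5c.png

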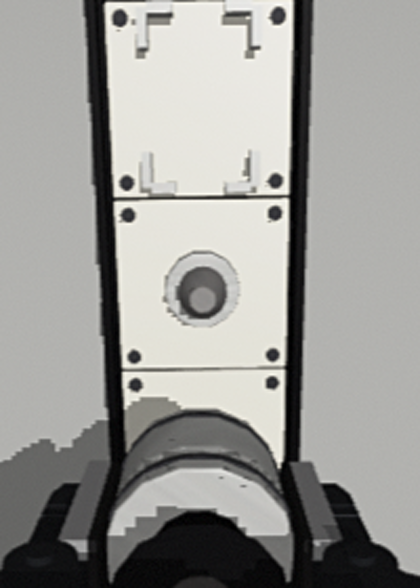

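```bash
python3 - <<'E'
from h import *
f=load('wrist')
P=lambda a,b:(230+a/2.1,20+b/2.1)
print('tip',ray(f,*P(202,299),.042)); print('collar',ray(f,*P(202,289),.020))
q=[ray(f,*P(a,b),.011) for a,b in [(128,215),(275,213),(134,357),(272,355)]]
print(np.mean(q,0),np.array(q).round(4)[:,:2].tolist())
q=[ray(f,*P(a,b),.011) for a,b in [(119,18),(278,16),(126,183),(275,181)]]
print('nest',np.mean(q,0))
E
```

```text
tip [ 0.62508957 -0.04537246  0.042     ]
collar [ 0.62514612 -0.04503648  0.02      ]
[ 0.6252743 -0.0456772  0.011    ] [[0.5939, -0.0153], [0.6557, -0.0143], [0.595, -0.0771], [0.6565, -0.076]]
nest [0.62380461 0.02904693 0.011     ]
```

```bash
python3 -c "
from h import *
inc(.6253,-.0449,.042)"
```

```text
t6.08 inc xyz [ 0.07 -2.54 11.77] w [0.  0.  0.2] rows>1.9
```

Emit:
jog_arm:
  increments:
    - {"x": 0.07,"y": -2.5,"z": 0,"wx": 0,"wy": 0,"wz": 0,"claw": 35}
    - {"x": 0.07,"y": -2.54,"z": 3,"wx": 0,"wy": 0,"wz": 0,"claw": 35}
    - {"x": 0.07,"y": -2.54,"z": 6,"wx": 0,"wy": 0,"wz": 0,"claw": 35}
    - {"x": 0.07,"y": -2.54,"z": 9,"wx": 0,"wy": 0,"wz": 0,"claw": 35}
    - {"x": 0.07,"y": -2.54,"z": 9.8,"wx": 0,"wy": 0,"wz": 0,"claw": 35}
    - {"x": 0.07,"y": -2.54,"z": 9.8,"wx": 0,"wy": 0,"wz": 0,"claw": 35}
    - {"x": 0.07,"y": -2.54,"z": 10.8,"wx": 0,"wy": 0,"wz": 0,"claw": 35}
    - {"x": 0.07,"y": -2.54,"z": 11.8,"wx": 0,"wy": 0,"wz": 0,"claw": 35}
    - {"x": 0.07,"y": -2.54,"z": 11.8,"wx": 0,"wy": 0,"wz": 0,"claw": 35}

```text
clock: 7.2
position: [0.625, -0.0448, 0.041]
tool_rot: [3.142, 0.001, 0.003]
force: [-0.5, -0.1, 0.1]
grip_width: 0.0361
```

```bash
python3 - <<'E'
from h import *
g=snap('side','s6.png')
cv2.imwrite('pics/s6c.png',cv2.resize(g['pixels'][110:260,270:450,::-1],None,fx=4,fy=4,interpolation=cv2.INTER_CUBIC))
inc(.6253,-.0449,.036)
print(bot.observe()['force'],bot.observe()['moment'])
E
```

```text
t7.25 inc xyz [0.01 0.   0.54] w [0.  0.  0.2] rows>0.1
[-0.50993058 -0.57470669 -0.69989759] [-0.01361147 -0.00473716 -0.05752633]
```

View pics/s6c.png

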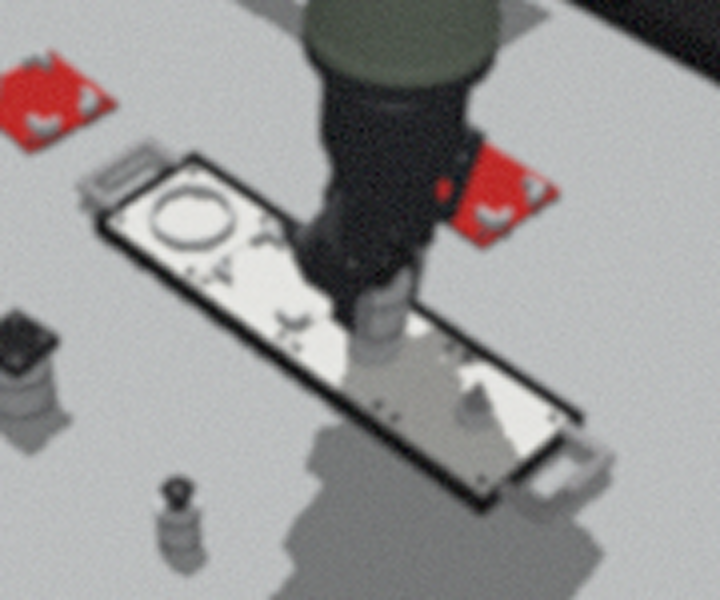

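Emit:
jog_arm:
  increments:
    - {"x": 0,"y": 0,"z": 0.5,"wx": 0,"wy": 0,"wz": 0,"claw": 35}
    - {"x": 0,"y": 0,"z": 0.7,"wx": 0,"wy": 0,"wz": 0,"claw": 35}
    - {"x": 0,"y": 0,"z": 0.8,"wx": 0,"wy": 0,"wz": 0,"claw": 35}
    - {"x": 0,"y": 0,"z": 0.8,"wx": 0,"wy": 0,"wz": 0,"claw": 35}
  squeeze: 90

```text
clock: 7.75
position: [0.6255, -0.0451, 0.0336]
tool_rot: [3.141, 0.0, 0.003]
force: [3.5, -0.7, -1.0]
grip_width: 0.0357
```

Emit:
jog_arm:
  increments:
    - {"x": 0,"y": 0,"z": 0.15,"wx": 0,"wy": 0,"wz": 0,"claw": 35}
    - {"x": 0,"y": 0,"z": 0.3,"wx": 0,"wy": 0,"wz": 0,"claw": 35}
    - {"x": 0,"y": 0,"z": 0.4,"wx": 0,"wy": 0,"wz": 0,"claw": 35}
    - {"x": 0,"y": 0,"z": 0.4,"wx": 0,"wy": 0,"wz": 0,"claw": 35}

```text
clock: 8.25
position: [0.6256, -0.0451, 0.0299]
tool_rot: [3.141, -0.0, 0.003]
force: [-0.4, -1.5, 7.8]
grip_width: 0.0355
```

Emit:
jog_arm:
  increments:
    - {"x": 0,"y": 0,"z": 0.1,"wx": 0,"wy": 0,"wz": 0,"claw": 35}
    - {"x": 0,"y": 0,"z": 0.2,"wx": 0,"wy": 0,"wz": 0,"claw": 35}
    - {"x": 0,"y": 0,"z": 0.2,"wx": 0,"wy": 0,"wz": 0,"claw": 35}

```text
clock: 8.62
position: [0.6257, -0.0452, 0.0297]
tool_rot: [-3.141, -0.001, 0.002]
force: [-10.7, 0.6, 37.0]
grip_width: 0.0355
```

Emit:
jog_arm:
  increments:
    - {"x": 0,"y": 0,"z": 0,"wx": 0,"wy": 0,"wz": 0,"claw": 35}
    - {"x": 0,"y": 0,"z": 0,"wx": 0,"wy": 0,"wz": 0,"claw": 90}
    - {"x": 0,"y": 0,"z": 0,"wx": 0,"wy": 0,"wz": 0,"claw": 90}
    - {"x": 0,"y": 0,"z": 0,"wx": 0,"wy": 0,"wz": 0,"claw": 100}
    - {"x": 0,"y": 0,"z": -5,"wx": 0,"wy": 0,"wz": 0,"claw": 100}
    - {"x": 0,"y": 0,"z": -11,"wx": 0,"wy": 0,"wz": 0,"claw": 100}
    - {"x": -6,"y": 1.5,"z": -14,"wx": 0,"wy": 0,"wz": 0,"claw": 100}
    - {"x": -12,"y": 1.5,"z": -14,"wx": 0,"wy": 0,"wz": 0,"claw": 100}
    - {"x": -17,"y": 1.5,"z": -14,"wx": 0,"wy": 0,"wz": 0,"claw": 100}
    - {"x": -17,"y": 1.5,"z": -14,"wx": 0,"wy": 0,"wz": 0,"claw": 100}

```text
clock: 9.88
position: [0.4524, -0.0607, 0.1699]
tool_rot: [-3.141, 0.001, 0.001]
force: [0.7, 0.5, 0.9]
grip_width: 0.0854
```

```bash
python3 - <<'E'
from h import *
f=snap('wrist','w7.png');g=snap('side','s7.png')
st=bot.observe();print(st['position'],st['tool_rot'],f['origin'])
for o in darkc(f,(270,130,400,240),55,30): print(o,ray(f,o[0],o[1],.044))
a=cv2.resize(f['pixels'][60:260,220:480,::-1],None,fx=1.5,fy=1.5);b=cv2.resize(g['pixels'][110:260,270:470,::-1],(390,300),interpolation=cv2.INTER_CUBIC)
cv2.imwrite('pics/c7.png',np.hstack([a,b]))
E
```

```text
[ 0.45603347 -0.06047639  0.17000105] [-3.14111666e+00 -1.82264693e-03  2.51651744e-03] [0.45209086 0.01007311 0.31196094]
(329.40770721435547, 191.25082397460938, (19.603273391723633, 20.06903648376465), 289.5) [ 0.45581554 -0.06245515  0.044     ]
```

View pics/c7.png

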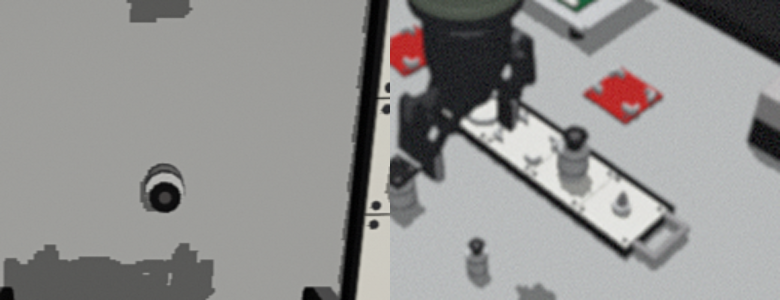

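```bash
python3 -c "
from h import *
inc(.4558,-.0623,.006)"
```

```text
t9.97 inc xyz [-0.05  0.19 16.4 ] w [-0.  -0.1  0.1] rows>2.6
```

Emit:
jog_arm:
  increments:
    - {"x": -0.02,"y": 0.19,"z": 5,"wx": 0,"wy": 0,"wz": 0,"claw": 100}
    - {"x": -0.02,"y": 0.19,"z": 10,"wx": 0,"wy": 0,"wz": 0,"claw": 100}
    - {"x": -0.02,"y": 0.19,"z": 14,"wx": 0,"wy": 0,"wz": 0,"claw": 100}
    - {"x": -0.02,"y": 0.19,"z": 16,"wx": 0,"wy": 0,"wz": 0,"claw": 80}
    - {"x": -0.02,"y": 0.19,"z": 16.4,"wx": 0,"wy": 0,"wz": 0,"claw": 60}
    - {"x": -0.02,"y": 0.19,"z": 16.4,"wx": 0,"wy": 0,"wz": 0,"claw": 20}
    - {"x": -0.02,"y": 0.19,"z": 16.4,"wx": 0,"wy": 0,"wz": 0,"claw": 20}
    - {"x": -0.02,"y": 0.19,"z": 16.4,"wx": 0,"wy": 0,"wz": 0,"claw": 20}
    - {"x": -0.02,"y": 0.19,"z": 16.4,"wx": 0,"wy": 0,"wz": 0,"claw": 20}
    - {"x": -0.02,"y": 0.19,"z": 16.4,"wx": 0,"wy": 0,"wz": 0,"claw": 20}
  squeeze: 70

```text
clock: 11.22
position: [0.4569, -0.0623, 0.0069]
tool_rot: [-3.141, -0.004, 0.003]
force: [-0.2, 0.0, 10.6]
grip_width: 0.0218
```

```bash
python3 -c "
from h import *
inc(.6262,-.147,.16)"
```

```text
t11.22 inc xyz [ 16.96   8.51 -15.26] w [-0.  -0.2  0.1] rows>3.9
```

Emit:
jog_arm:
  increments:
    - {"x": 0,"y": 0,"z": -1,"wx": 0,"wy": 0,"wz": 0,"claw": 20}
    - {"x": 0,"y": 0,"z": -6,"wx": 0,"wy": -0.2,"wz": 0,"claw": 20}
    - {"x": 0,"y": 0,"z": -12,"wx": 0,"wy": -0.2,"wz": 0,"claw": 20}
    - {"x": 5,"y": 3,"z": -15.2,"wx": 0,"wy": -0.2,"wz": 0,"claw": 20}
    - {"x": 10,"y": 6,"z": -15.2,"wx": 0,"wy": -0.2,"wz": 0,"claw": 20}
    - {"x": 15,"y": 8.5,"z": -15.2,"wx": 0,"wy": -0.2,"wz": 0,"claw": 20}
    - {"x": 16.9,"y": 8.5,"z": -15.2,"wx": 0,"wy": -0.2,"wz": 0,"claw": 20}
    - {"x": 16.9,"y": 8.5,"z": -15.2,"wx": 0,"wy": -0.2,"wz": 0,"claw": 20}
    - {"x": 16.9,"y": 8.5,"z": -15.2,"wx": 0,"wy": -0.2,"wz": 0,"claw": 20}

```text
clock: 12.35
position: [0.6248, -0.1467, 0.1599]
tool_rot: [-3.141, 0.0, 0.003]
force: [0.8, 0.8, -0.8]
grip_width: 0.0219
```

```bash
python3 - <<'E'
from h import *
f=snap('wrist','w8.png');st=bot.observe();print(st['position'],st['tool_rot'],f['origin'],st['grip_width'])
c=f['pixels'][20:340,230:430,::-1]; cv2.imwrite('pics/w8c.png',cv2.resize(c,None,fx=1.85,fy=1.85,interpolation=cv2.INTER_CUBIC))
c=f['pixels'][110:210,270:390,::-1]; cv2.imwrite('pics/w8d.png',cv2.resize(c,None,fx=5,fy=5,interpolation=cv2.INTER_CUBIC))
E
```

```text
[ 0.62483092 -0.14670772  0.15999056] [-3.14103938e+00 -6.66842974e-05  2.63863759e-03] [ 0.62430677 -0.07587962  0.30192503] 0.02166600271401922
```

View pics/w8c.png

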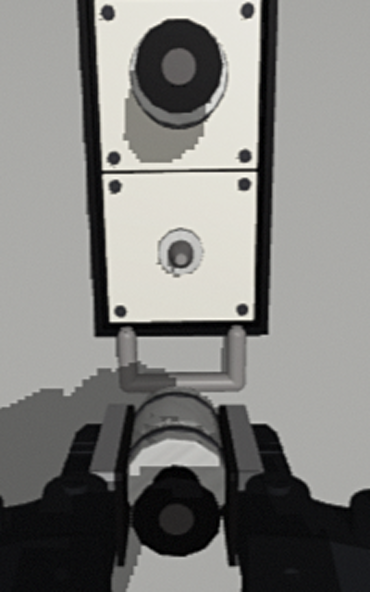

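View pics/w8d.png

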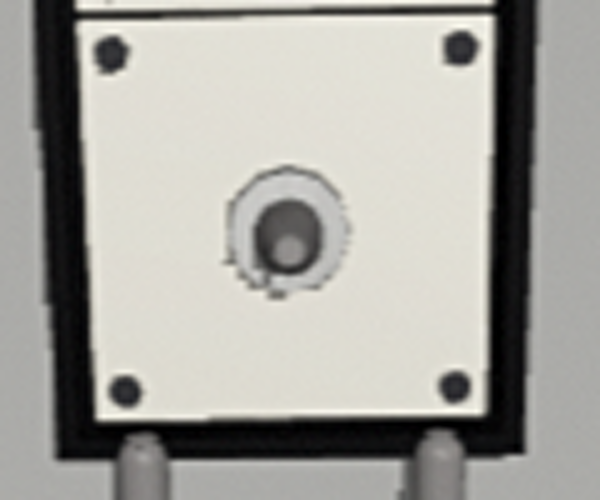

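```bash
python3 - <<'E'
from h import *
f=load('wrist');st=bot.observe();p=st['position']
P=lambda a,b:(270+a/5,110+b/5)
print('tip',ray(f,*P(289,250),.039)); print('collar',ray(f,*P(288,229),.020))
q=[ray(f,*P(a,b),.011) for a,b in [(111,53),(460,48),(126,391),(455,386)]]
print('screws',np.mean(q,0))
print('held',ray(f,325.1,298.9,p[2]-.0069+.044)-p)
print('big lip',ray(f,326.2,56.2,.072))
inc(.6264,-.12,.05)
E
```

```text
tip [ 0.6266363  -0.12045106  0.039     ]
collar [ 0.62660533 -0.11993868  0.02      ]
screws [ 0.62667122 -0.12052579  0.011     ]
held [-0.00028806  0.00052599  0.0371    ]
big lip [ 0.62486237 -0.0456587   0.072     ]
t12.40 inc xyz [ 0.16 -2.66 11.  ] w [-0.  -0.   0.2] rows>1.8
```

Emit:
jog_arm:
  increments:
    - {"x": 0.2,"y": -2.6,"z": 0,"wx": 0,"wy": 0,"wz": 0,"claw": 20}
    - {"x": 0.2,"y": -2.6,"z": 4,"wx": 0,"wy": 0,"wz": 0,"claw": 20}
    - {"x": 0.2,"y": -2.6,"z": 8,"wx": 0,"wy": 0,"wz": 0,"claw": 20}
    - {"x": 0.2,"y": -2.6,"z": 10,"wx": 0,"wy": 0,"wz": 0,"claw": 20}
    - {"x": 0.2,"y": -2.6,"z": 10.5,"wx": 0,"wy": 0,"wz": 0,"claw": 20}
    - {"x": 0.2,"y": -2.6,"z": 11,"wx": 0,"wy": 0,"wz": 0,"claw": 20}
    - {"x": 0.2,"y": -2.6,"z": 11.5,"wx": 0,"wy": 0,"wz": 0,"claw": 20}
    - {"x": 0.2,"y": -2.6,"z": 12,"wx": 0,"wy": 0,"wz": 0,"claw": 20}
    - {"x": 0.2,"y": -2.6,"z": 12,"wx": 0,"wy": 0,"wz": 0,"claw": 20}
  squeeze: 90

```text
clock: 13.52
position: [0.6267, -0.1206, 0.0398]
tool_rot: [-3.141, 0.0, 0.003]
force: [-0.0, -0.3, -1.1]
grip_width: 0.0214
```

Emit:
jog_arm:
  increments:
    - {"x": 0,"y": 0,"z": 0.4,"wx": 0,"wy": 0,"wz": 0,"claw": 20}
    - {"x": 0,"y": 0,"z": 0.7,"wx": 0,"wy": 0,"wz": 0,"claw": 20}
    - {"x": 0,"y": 0,"z": 0.9,"wx": 0,"wy": 0,"wz": 0,"claw": 20}
    - {"x": 0,"y": 0,"z": 1.1,"wx": 0,"wy": 0,"wz": 0,"claw": 20}
    - {"x": 0,"y": 0,"z": 1.1,"wx": 0,"wy": 0,"wz": 0,"claw": 20}

```text
clock: 14.15
position: [0.6268, -0.1203, 0.0287]
tool_rot: [-3.141, 0.0, 0.003]
force: [2.9, 2.7, -1.7]
grip_width: 0.0213
```

Emit:
jog_arm:
  increments:
    - {"x": 0,"y": 0,"z": 0.15,"wx": 0,"wy": 0,"wz": 0,"claw": 20}
    - {"x": 0,"y": 0,"z": 0.25,"wx": 0,"wy": 0,"wz": 0,"claw": 20}
    - {"x": 0,"y": 0,"z": 0.35,"wx": 0,"wy": 0,"wz": 0,"claw": 20}
    - {"x": 0,"y": 0,"z": 0.35,"wx": 0,"wy": 0,"wz": 0,"claw": 20}

```text
clock: 14.65
position: [0.627, -0.1203, 0.0269]
tool_rot: [-3.14, -0.001, 0.003]
force: [-9.5, 5.1, 30.7]
grip_width: 0.0213
```

Emit:
jog_arm:
  increments:
    - {"x": 0,"y": 0,"z": 0,"wx": 0,"wy": 0,"wz": 0,"claw": 20}
    - {"x": 0,"y": 0,"z": 0,"wx": 0,"wy": 0,"wz": 0,"claw": 70}
    - {"x": 0,"y": 0,"z": 0,"wx": 0,"wy": 0,"wz": 0,"claw": 100}
    - {"x": 0,"y": 0,"z": -4,"wx": 0,"wy": 0,"wz": 0,"claw": 100}
    - {"x": 0,"y": 0,"z": -10,"wx": 0,"wy": 0,"wz": 0,"claw": 100}
    - {"x": 0,"y": 0,"z": -15.5,"wx": 0,"wy": 0,"wz": 0,"claw": 100}

```text
clock: 15.4
position: [0.6267, -0.1208, 0.1836]
tool_rot: [-3.141, -0.0, 0.002]
force: [1.0, 0.8, 0.5]
grip_width: 0.0858
```

```bash
python3 - <<'E'
from h import *
f=snap('wrist','w9.png');st=bot.observe();print(st['position'],st['tool_rot'],f['origin'],st['grip_width'])
inc(.418,.207,.19)
c=f['pixels'][50:250,230:430,::-1]; cv2.imwrite('pics/w9c.png',cv2.resize(c,None,fx=2.5,fy=2.5,interpolation=cv2.INTER_CUBIC))
E
```

```text
[ 0.62929446 -0.12171104  0.19083888] [-3.14148099e+00 -8.78126594e-03  1.73995677e-03] [ 0.626116   -0.05004776  0.32565675] 0.08551176536373242
t15.45 inc xyz [-21.07 -32.91  -0.1 ] w [-0.  -0.5  0.1] rows>6.3
```

View pics/w9c.png

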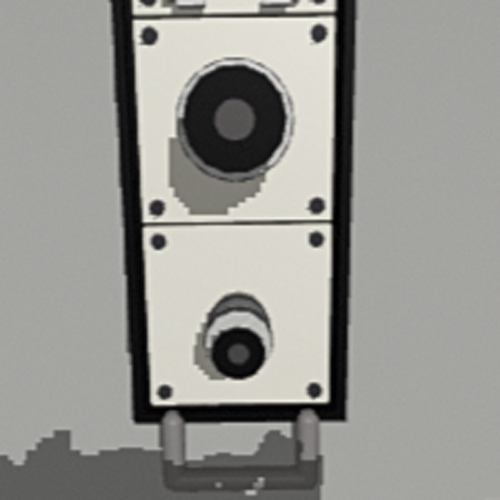

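Emit:
jog_arm:
  increments:
    - {"x": -21,"y": -32.9,"z": 0,"wx": 0,"wy": -0.3,"wz": 0,"claw": 100}
    - {"x": -21,"y": -32.9,"z": 0,"wx": 0,"wy": -0.3,"wz": 0,"claw": 100}
    - {"x": -21,"y": -32.9,"z": 0,"wx": 0,"wy": -0.3,"wz": 0,"claw": 100}
    - {"x": -21,"y": -32.9,"z": 0,"wx": 0,"wy": -0.3,"wz": 0,"claw": 100}
    - {"x": -21,"y": -32.9,"z": 0,"wx": 0,"wy": -0.3,"wz": 0,"claw": 100}
    - {"x": -21,"y": -32.9,"z": 0,"wx": 0,"wy": -0.3,"wz": 0,"claw": 100}
    - {"x": -21,"y": -32.9,"z": 0,"wx": 0,"wy": -0.3,"wz": 0,"claw": 100}
    - {"x": -21,"y": -32.9,"z": 0,"wx": 0,"wy": -0.3,"wz": 0,"claw": 100}
    - {"x": -21,"y": -32.9,"z": 0,"wx": 0,"wy": -0.3,"wz": 0,"claw": 100}
    - {"x": -21,"y": -32.9,"z": 0,"wx": 0,"wy": -0.3,"wz": 0,"claw": 100}

```text
clock: 16.7
position: [0.4194, 0.2056, 0.1889]
tool_rot: [3.141, -0.004, -0.001]
force: [-0.3, 0.1, 0.3]
grip_width: 0.0853
```

```bash
python3 - <<'E'
from h import *
f=load('wrist'); print('small lip',ray(f,325.2,190.8,.064),'big',ray(f,324,98,.072))
f=snap('wrist','w10.png');st=bot.observe();print(st['position'],st['tool_rot'],f['origin'],st['grip_width'])
E
```

```text
small lip [ 0.62652448 -0.12051399  0.064     ] big [ 0.62534976 -0.04575505  0.072     ]
[0.41928859 0.20586618 0.1889559 ] [ 3.14138619e+00 -3.55926739e-03 -1.96317674e-04] [0.41861528 0.27662414 0.33091103] 0.08534036381104453
```

View pics/w10.png

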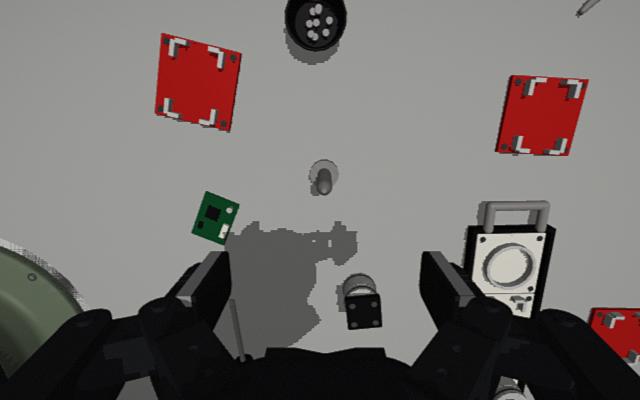

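```bash
python3 - <<'E'
from h import *
f=load('wrist')
c=f['pixels'][140:215,280:370,::-1]; cv2.imwrite('pics/w10c.png',cv2.resize(c,None,fx=7,fy=7,interpolation=cv2.INTER_CUBIC))
E
```

```text
(no output)
```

View pics/w10c.png

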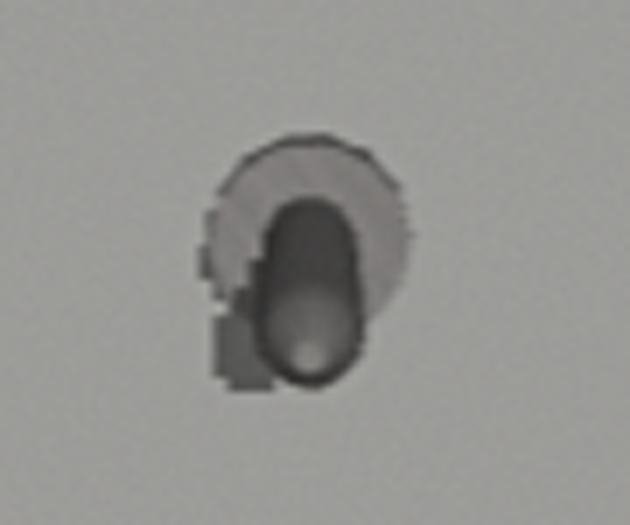

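```bash
python3 - <<'E'
from h import *
f=load('wrist')
a=ray(f,280+309/7,140+236/7,.008);print(a, 'dia',198/7*.33/foc(f)); print('nose',ray(f,280+310/7,140+345/7,.068))
inc(a[0],a[1],.018)
E
```

```text
[0.41879955 0.20740944 0.008     ] dia 0.029113818599678522
nose [0.41888313 0.2068003  0.068     ]
t16.75 inc xyz [-0.11 -0.16 17.1 ] w [ 0.  -0.2 -0. ] rows>2.7
```

Emit:
jog_arm:
  increments:
    - {"x": -0.05,"y": -0.14,"z": 5,"wx": 0,"wy": -0.2,"wz": 0,"claw": 100}
    - {"x": -0.05,"y": -0.14,"z": 10,"wx": 0,"wy": -0.2,"wz": 0,"claw": 100}
    - {"x": -0.05,"y": -0.14,"z": 14,"wx": 0,"wy": -0.2,"wz": 0,"claw": 80}
    - {"x": -0.05,"y": -0.14,"z": 16.5,"wx": 0,"wy": -0.2,"wz": 0,"claw": 50}
    - {"x": -0.05,"y": -0.14,"z": 17.1,"wx": 0,"wy": -0.2,"wz": 0,"claw": 40}
    - {"x": -0.05,"y": -0.14,"z": 17.1,"wx": 0,"wy": -0.2,"wz": 0,"claw": 8}
    - {"x": -0.05,"y": -0.14,"z": 17.1,"wx": 0,"wy": -0.2,"wz": 0,"claw": 8}
    - {"x": -0.05,"y": -0.14,"z": 17.1,"wx": 0,"wy": -0.2,"wz": 0,"claw": 8}
    - {"x": -0.05,"y": -0.14,"z": 17.1,"wx": 0,"wy": -0.2,"wz": 0,"claw": 8}
    - {"x": -0.05,"y": -0.14,"z": 17.1,"wx": 0,"wy": -0.2,"wz": 0,"claw": 8}
  squeeze: 60

```text
clock: 18.0
position: [0.4197, 0.2075, 0.0185]
tool_rot: [-3.141, -0.001, -0.0]
force: [-0.5, 0.4, 8.7]
grip_width: 0.0126
```

```bash
python3 -c "
from h import *
inc(.6224,.1045,.13)"
```

```text
t18.00 inc xyz [ 20.28  10.3  -11.14] w [-0. -0. -0.] rows>4.1
```

Emit:
jog_arm:
  increments:
    - {"x": 0,"y": 0,"z": -1,"wx": 0,"wy": 0,"wz": 0,"claw": 8}
    - {"x": 0,"y": 0,"z": -6,"wx": 0,"wy": 0,"wz": 0,"claw": 8}
    - {"x": 4,"y": 2,"z": -10,"wx": 0,"wy": 0,"wz": 0,"claw": 8}
    - {"x": 9,"y": 4.5,"z": -10,"wx": 0,"wy": 0,"wz": 0,"claw": 8}
    - {"x": 14,"y": 7,"z": -10,"wx": 0,"wy": 0,"wz": 0,"claw": 8}
    - {"x": 18.5,"y": 9.5,"z": -10,"wx": 0,"wy": 0,"wz": 0,"claw": 8}
    - {"x": 20.3,"y": 10.3,"z": -10,"wx": 0,"wy": 0,"wz": 0,"claw": 8}
    - {"x": 20.3,"y": 10.3,"z": -10,"wx": 0,"wy": 0,"wz": 0,"claw": 8}
    - {"x": 20.3,"y": 10.3,"z": -10,"wx": 0,"wy": 0,"wz": 0,"claw": 8}

```text
clock: 19.12
position: [0.6218, 0.105, 0.1188]
tool_rot: [-3.141, -0.0, 0.0]
force: [0.3, 0.3, -1.3]
grip_width: 0.0123
```

```bash
python3 -c "
from h import *
f=snap('wrist','w11.png');inc(.6224,.1045,.030);print(bot.observe()['position'],bot.observe()['grip_width'])"
```

```text
t19.18 inc xyz [0.06 0.07 8.88] w [-0. -0.  0.] rows>1.4
[0.62179984 0.10513215 0.11884467] 0.012510538066438237
```

View pics/w11.png

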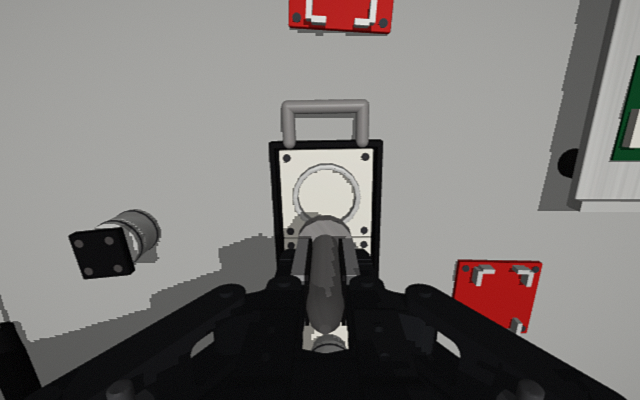

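Emit:
jog_arm:
  increments:
    - {"x": 0.05,"y": 0.05,"z": 3,"wx": 0,"wy": 0,"wz": 0,"claw": 8}
    - {"x": 0.05,"y": 0.05,"z": 6,"wx": 0,"wy": 0,"wz": 0,"claw": 8}
    - {"x": 0.05,"y": 0.05,"z": 8,"wx": 0,"wy": 0,"wz": 0,"claw": 8}
    - {"x": 0.05,"y": 0.05,"z": 8.8,"wx": 0,"wy": 0,"wz": 0,"claw": 8}
    - {"x": 0.05,"y": 0.05,"z": 9,"wx": 0,"wy": 0,"wz": 0,"claw": 8}
    - {"x": 0.05,"y": 0.05,"z": 9.05,"wx": 0,"wy": 0,"wz": 0,"claw": 8}

```text
clock: 19.92
position: [0.6228, 0.1048, 0.0291]
tool_rot: [-3.141, -0.001, 0.001]
force: [-0.1, 0.0, -1.3]
grip_width: 0.0124
```

Emit:
jog_arm:
  increments:
    - {"x": 0,"y": 0,"z": 0.07,"wx": 0,"wy": 0,"wz": 0,"claw": 8}
    - {"x": 0,"y": 0,"z": 0.07,"wx": 0,"wy": 0,"wz": 0,"claw": 8}
    - {"x": 0,"y": 0,"z": 0.07,"wx": 0,"wy": 0,"wz": 0,"claw": 25}
    - {"x": 0,"y": 0,"z": 0.07,"wx": 0,"wy": 0,"wz": 0,"claw": 60}
    - {"x": 0,"y": 0,"z": 0,"wx": 0,"wy": 0,"wz": 0,"claw": 100}
    - {"x": 0,"y": 0,"z": -4,"wx": 0,"wy": 0,"wz": 0,"claw": 100}
    - {"x": 0,"y": 0,"z": -10,"wx": 0,"wy": 0,"wz": 0,"claw": 100}
    - {"x": 0,"y": 0,"z": -15,"wx": 0,"wy": 0,"wz": 0,"claw": 100}
    - {"x": 0,"y": 0,"z": -15,"wx": 0,"wy": 0,"wz": 0,"claw": 100}

```text
clock: 21.05
position: [0.6244, 0.1048, 0.1832]
tool_rot: [-3.139, -0.007, 0.001]
force: [-1.0, 1.4, -0.8]
grip_width: 0.0854
```

```bash
python3 -c "
from h import *
f=snap('wrist','w12.png');
inc(.51,-.352,.19); inc(.51,-.352,.19,yaw=-.6)
cv2.imwrite('pics/w12c.png',cv2.resize(f['pixels'][60:330,200:460,::-1],None,fx=2,fy=2))"
```

```text
t21.10 inc xyz [-11.36  45.67  -1.05] w [-0.1 -0.2  0. ] rows>7.5
t21.10 inc xyz [-11.36  45.67  -1.05] w [-0.2 -0.2 34.4] rows>7.5
```

View pics/w12c.png

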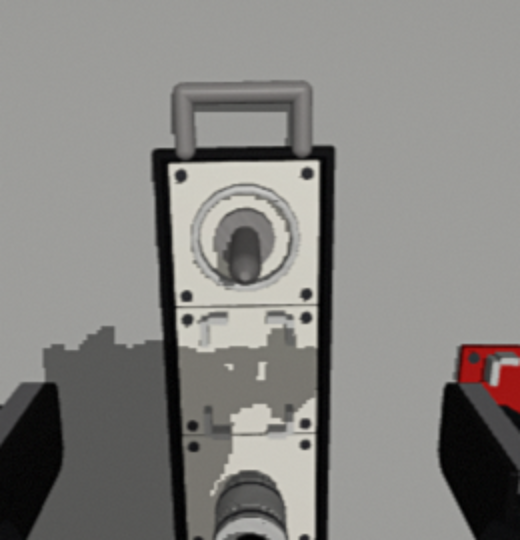

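Emit:
jog_arm:
  increments:
    - {"x": -11.4,"y": 45.7,"z": -1,"wx": 0,"wy": -0.2,"wz": 0,"claw": 100}
    - {"x": -11.4,"y": 45.7,"z": -1,"wx": 0,"wy": -0.2,"wz": 0,"claw": 100}
    - {"x": -11.4,"y": 45.7,"z": -1,"wx": 0,"wy": -0.2,"wz": 0,"claw": 100}
    - {"x": -11.4,"y": 45.7,"z": -1,"wx": 0,"wy": -0.2,"wz": 0,"claw": 100}
    - {"x": -11.4,"y": 45.7,"z": -1,"wx": 0,"wy": -0.2,"wz": 0,"claw": 100}
    - {"x": -11.4,"y": 45.7,"z": -1,"wx": 0,"wy": -0.2,"wz": 0,"claw": 100}
    - {"x": -11.4,"y": 45.7,"z": -1,"wx": 0,"wy": -0.2,"wz": 0,"claw": 100}
    - {"x": -11.4,"y": 45.7,"z": -1,"wx": 0,"wy": -0.2,"wz": 0,"claw": 100}
    - {"x": -11.4,"y": 45.7,"z": -1,"wx": 0,"wy": -0.2,"wz": 0,"claw": 100}
    - {"x": -11.4,"y": 45.7,"z": -1,"wx": 0,"wy": -0.2,"wz": 0,"claw": 100}

```text
clock: 22.35
position: [0.5095, -0.3513, 0.1885]
tool_rot: [-3.139, 0.0, 0.001]
force: [-0.4, 0.7, 0.2]
grip_width: 0.0854
```

```bash
python3 -c "
from h import *
f=snap('wrist','w13.png');print(bot.observe()['position'],f['origin'])"
```

```text
[ 0.50984046 -0.35091881  0.18878396] [ 0.50919212 -0.28079881  0.33073785]
```

View pics/w13.png

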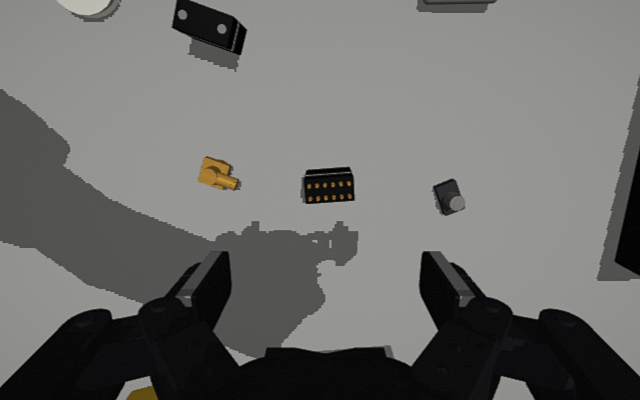

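```bash
python3 -c "
from h import *
f=load('wrist')
cv2.imwrite('pics/w13c.png',cv2.resize(f['pixels'][155:220,285:375,::-1],None,fx=8,fy=8,interpolation=cv2.INTER_CUBIC))"
```

```text
(no output)
```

View pics/w13c.png

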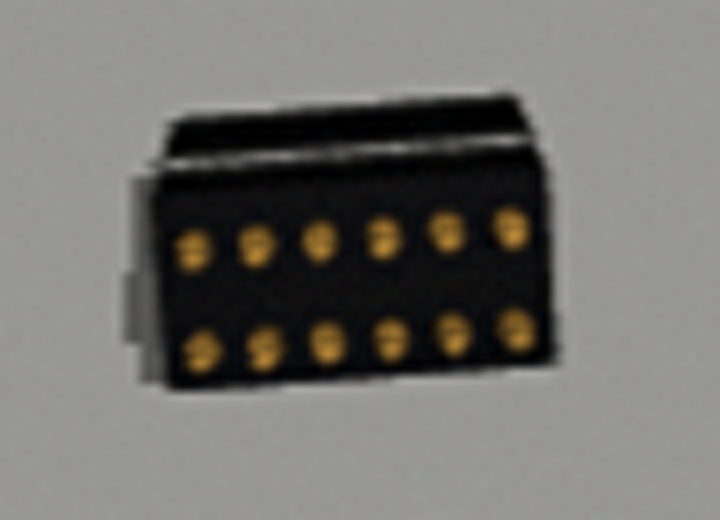

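```bash
python3 -c "
from h import *
f=load('wrist')
P=lambda a,b:(285+a/8,155+b/8)
im=f['pixels'].astype(int); m=((im[:,:,0]-im[:,:,2])>50).astype(np.uint8); m[:150]=0;m[215:]=0;m[:,:295]=0;m[:,365:]=0
n,l,s,c=cv2.connectedComponentsWithStats(m); c=c[1:];print(n-1)
w=np.array([ray(f,u,v,.052)[:2] for u,v in c]);print('probes',w.mean(0)); r=cv2.minAreaRect((w*1000).astype(np.float32));print(r)
q=np.array([ray(f,*P(a,b),.046)[:2] for a,b in [(170,388),(555,364),(547,158),(157,184)]]);print(q.round(4).tolist(),q.mean(0))
v=q[1]-q[0];print(np.degrees(np.arctan2(v[1],v[0])),np.linalg.norm(v),np.linalg.norm(q[2]-q[1]))
v=q[2]-q[3];print(np.degrees(np.arctan2(v[1],v[0])))
inc(*w.mean(0),.15,yaw=np.radians(-90+3)); inc(*w.mean(0),.008,yaw=np.radians(-90+3))
"
```

```text
12
probes [ 0.51271941 -0.35529933]
((512.7540893554688, -355.2518310546875), (35.922054290771484, 12.1355619430542), 4.1484880447387695)
[[0.4917, -0.3691], [0.5364, -0.3661], [0.5348, -0.3417], [0.4906, -0.3449]] [ 0.51336591 -0.35545783]
3.8771999576489056 0.04475886425103065 0.024398532335653953
4.039391345635739
t22.40 inc xyz [0.29 0.45 3.88] w [-0.1  0.1 87.1] rows>8.1
t22.40 inc xyz [ 0.29  0.49 18.08] w [-0.1  0.1 87.1] rows>8.1
```

Emit:
jog_arm:
  increments:
    - {"x": 0.3,"y": 0.45,"z": 0,"wx": 0,"wy": 0,"wz": 10,"claw": 100}
    - {"x": 0.3,"y": 0.45,"z": 1,"wx": 0,"wy": 0,"wz": 20,"claw": 100}
    - {"x": 0.3,"y": 0.45,"z": 2,"wx": 0,"wy": 0,"wz": 30,"claw": 100}
    - {"x": 0.3,"y": 0.45,"z": 4,"wx": 0,"wy": 0,"wz": 40,"claw": 100}
    - {"x": 0.3,"y": 0.45,"z": 5,"wx": 0,"wy": 0,"wz": 50,"claw": 100}
    - {"x": 0.3,"y": 0.45,"z": 6,"wx": 0,"wy": 0,"wz": 60,"claw": 100}
    - {"x": 0.3,"y": 0.45,"z": 6,"wx": 0,"wy": 0,"wz": 70,"claw": 100}
    - {"x": 0.3,"y": 0.45,"z": 6,"wx": 0,"wy": 0,"wz": 80,"claw": 100}
    - {"x": 0.3,"y": 0.45,"z": 6,"wx": 0,"wy": 0,"wz": 86,"claw": 100}
    - {"x": 0.3,"y": 0.45,"z": 6,"wx": 0,"wy": 0,"wz": 86,"claw": 100}

```text
clock: 23.65
position: [0.5134, -0.3539, 0.1283]
tool_rot: [3.141, 0.003, -1.496]
force: [-0.1, -0.1, 0.3]
grip_width: 0.0856
```

```bash
python3 -c "
from h import *
f=snap('wrist','w14.png');inc(.5129,-.3555,.009,yaw=np.radians(-86))"
```

```text
t23.70 inc xyz [ 0.17  0.05 11.95] w [0.  0.2 0.3] rows>1.9
```

View pics/w14.png

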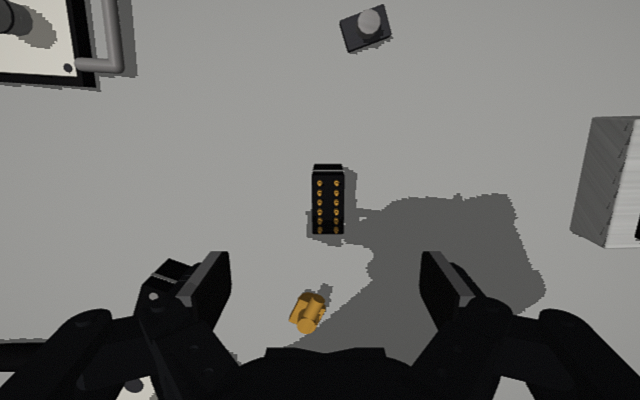

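```bash
python3 -c "
from h import *
f=load('wrist')
im=f['pixels'].astype(int); m=((im[:,:,0]-im[:,:,2])>50).astype(np.uint8); m[:150]=0;m[245:]=0;m[:,:295]=0;m[:,365:]=0
n,l,s,c=cv2.connectedComponentsWithStats(m); c=c[1:];print(n-1)
w=np.array([ray(f,u,v,.052)[:2] for u,v in c]);print('probes',w.mean(0), cv2.minAreaRect((w*1000).astype(np.float32)))
inc(*w.mean(0),.009,yaw=np.radians(-86))"
```

```text
12
probes [ 0.5136967  -0.35610518] ((513.7443237304688, -356.115478515625), (35.456077575683594, 12.204974174499512), 4.957158088684082)
t23.70 inc xyz [ 0.24 -0.03 11.95] w [0.  0.2 0.3] rows>1.9
```

Emit:
jog_arm:
  increments:
    - {"x": 0.2,"y": 0,"z": 4,"wx": 0,"wy": 0.2,"wz": 0,"claw": 100}
    - {"x": 0.2,"y": 0,"z": 8,"wx": 0,"wy": 0.2,"wz": 0,"claw": 100}
    - {"x": 0.2,"y": 0,"z": 11,"wx": 0,"wy": 0.2,"wz": 0,"claw": 80}
    - {"x": 0.2,"y": 0,"z": 11.9,"wx": 0,"wy": 0.2,"wz": 0,"claw": 60}
    - {"x": 0.2,"y": 0,"z": 11.9,"wx": 0,"wy": 0.2,"wz": 0,"claw": 20}
    - {"x": 0.2,"y": 0,"z": 11.9,"wx": 0,"wy": 0.2,"wz": 0,"claw": 20}
    - {"x": 0.2,"y": 0,"z": 11.9,"wx": 0,"wy": 0.2,"wz": 0,"claw": 20}
    - {"x": 0.2,"y": 0,"z": 11.9,"wx": 0,"wy": 0.2,"wz": 0,"claw": 20}
    - {"x": 0.2,"y": 0,"z": 11.9,"wx": 0,"wy": 0.2,"wz": 0,"claw": 20}
  squeeze: 60

```text
clock: 24.82
position: [0.514, -0.356, 0.0107]
tool_rot: [-3.14, -0.001, -1.495]
force: [-1.0, 0.2, 7.5]
grip_width: 0.0233
```

```bash
python3 -c "
from h import *
inc(.6236,.0297,.16,yaw=.02)"
```

```text
t24.82 inc xyz [-37.61 -13.88 -14.95] w [ -0.   -0.1 -86.8] rows>8.1
```

Emit:
jog_arm:
  increments:
    - {"x": 0,"y": 0,"z": -1,"wx": 0,"wy": 0,"wz": 0,"claw": 20}
    - {"x": 0,"y": 0,"z": -6,"wx": 0,"wy": 0,"wz": 0,"claw": 20}
    - {"x": 0,"y": 0,"z": -12,"wx": 0,"wy": 0,"wz": -7,"claw": 20}
    - {"x": -4,"y": -1.5,"z": -15,"wx": 0,"wy": 0,"wz": -16,"claw": 20}
    - {"x": -9,"y": -3.3,"z": -15,"wx": 0,"wy": 0,"wz": -26,"claw": 20}
    - {"x": -14,"y": -5.2,"z": -15,"wx": 0,"wy": 0,"wz": -36,"claw": 20}
    - {"x": -19,"y": -7,"z": -15,"wx": 0,"wy": 0,"wz": -46,"claw": 20}
    - {"x": -24,"y": -8.9,"z": -15,"wx": 0,"wy": 0,"wz": -56,"claw": 20}
    - {"x": -29,"y": -10.7,"z": -15,"wx": 0,"wy": 0,"wz": -66,"claw": 20}
    - {"x": -33,"y": -12.2,"z": -15,"wx": 0,"wy": 0,"wz": -76,"claw": 20}

```text
clock: 26.08
position: [0.6107, -0.0153, 0.1615]
tool_rot: [3.141, -0.002, -0.161]
force: [-0.0, -0.7, -1.9]
grip_width: 0.0234
```

```bash
python3 -c "
from h import *
inc(.6236,.0297,.16,yaw=.018);inc(.6236,.0,.16,yaw=.018)"
```

```text
t26.07 inc xyz [ 0.55 -4.65  0.15] w [  0.   -0.1 -10.3] rows>1.0
t26.07 inc xyz [ 1.03 -1.72  0.15] w [  0.   -0.1 -10.3] rows>1.0
```

Stop short (y = 0) to look at the nest in front of the held block.

Emit:
jog_arm:
  increments:
    - {"x": 1,"y": -1.7,"z": 0.1,"wx": 0,"wy": 0,"wz": -10.3,"claw": 20}
    - {"x": 1,"y": -1.7,"z": 0.1,"wx": 0,"wy": 0,"wz": -10.3,"claw": 20}
    - {"x": 1,"y": -1.7,"z": 0.1,"wx": 0,"wy": 0,"wz": -10.3,"claw": 20}
    - {"x": 1,"y": -1.7,"z": 0.1,"wx": 0,"wy": 0,"wz": -10.3,"claw": 20}

```text
clock: 26.58
position: [0.623, -0.0012, 0.1608]
tool_rot: [3.14, -0.002, 0.016]
force: [-0.7, 0.4, -0.1]
grip_width: 0.0235
```

```bash
python3 -c "
from h import *
f=snap('wrist','w15.png');st=bot.observe();print(st['position'],st['tool_rot'])
cv2.imwrite('pics/w15c.png',cv2.resize(f['pixels'][40:390,220:440,::-1],None,fx=1.7,fy=1.7,interpolation=cv2.INTER_CUBIC))
inc(.6236,.0297,.05,yaw=.018)"
```

```text
[ 0.62310842 -0.0010162   0.16076602] [ 3.14030898e+00 -2.28629626e-03  1.62049862e-02]
t26.62 inc xyz [ 0.07 -3.08 11.07] w [ 0.1 -0.1 -0.1] rows>1.8
```

View pics/w15c.png

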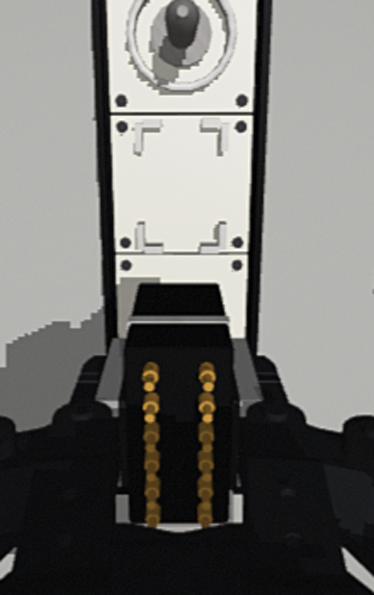

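```bash
python3 -c "
from h import *
f=load('wrist');P=lambda a,b:(220+a/1.7,40+b/1.7)
q=[ray(f,*P(a,b),.011) for a,b in [(122,126),(241,126),(125,243),(238,243)]];print(np.mean(q,0))
inc(.6236,.0297,.04,yaw=.018)"
```

```text
[0.62407985 0.02941598 0.011     ]
t26.62 inc xyz [ 0.07 -3.09 12.07] w [ 0.1 -0.1 -0.1] rows>2.0
```

Emit:
jog_arm:
  increments:
    - {"x": 0.1,"y": -3.07,"z": 0,"wx": 0,"wy": 0,"wz": 0,"claw": 20}
    - {"x": 0.1,"y": -3.07,"z": 4,"wx": 0,"wy": 0,"wz": 0,"claw": 20}
    - {"x": 0.1,"y": -3.07,"z": 8,"wx": 0,"wy": 0,"wz": 0,"claw": 20}
    - {"x": 0.1,"y": -3.07,"z": 11,"wx": 0,"wy": 0,"wz": 0,"claw": 20}
    - {"x": 0.1,"y": -3.07,"z": 12.5,"wx": 0,"wy": 0,"wz": 0,"claw": 20}
    - {"x": 0.1,"y": -3.07,"z": 13.5,"wx": 0,"wy": 0,"wz": 0,"claw": 20}
    - {"x": 0.1,"y": -3.07,"z": 13.9,"wx": 0,"wy": 0,"wz": 0,"claw": 20}
    - {"x": 0.1,"y": -3.07,"z": 13.95,"wx": 0,"wy": 0,"wz": 0,"claw": 20}

```text
clock: 27.62
position: [0.6242, 0.0295, 0.0217]
tool_rot: [3.14, -0.003, 0.016]
force: [-0.2, -0.5, 0.4]
grip_width: 0.0235
```

Emit:
jog_arm:
  increments:
    - {"x": 0,"y": 0,"z": 0.1,"wx": 0,"wy": 0,"wz": 0,"claw": 20}
    - {"x": 0,"y": 0,"z": 0.1,"wx": 0,"wy": 0,"wz": 0,"claw": 20}
    - {"x": 0,"y": 0,"z": 0.1,"wx": 0,"wy": 0,"wz": 0,"claw": 35}
    - {"x": 0,"y": 0,"z": 0.1,"wx": 0,"wy": 0,"wz": 0,"claw": 60}
    - {"x": 0,"y": 0,"z": 0,"wx": 0,"wy": 0,"wz": 0,"claw": 90}
    - {"x": 0,"y": 0,"z": -3,"wx": 0,"wy": 0,"wz": 0,"claw": 100}
    - {"x": 0,"y": 0,"z": -9,"wx": 0,"wy": 0,"wz": 0,"claw": 100}
    - {"x": 0,"y": 4,"z": -15,"wx": 0,"wy": 0,"wz": 0,"claw": 100}
    - {"x": 0,"y": 6,"z": -19,"wx": 0,"wy": 0,"wz": 0,"claw": 100}
    - {"x": 0,"y": 6,"z": -19,"wx": 0,"wy": 0,"wz": 0,"claw": 100}

```text
clock: 28.88
position: [0.6261, -0.0329, 0.2158]
tool_rot: [3.14, -0.009, 0.013]
force: [0.1, 0.4, -1.3]
grip_width: 0.0855
```

```bash
python3 -c "
from h import *
f=snap('wrist','w16.png');g=snap('side','s16.png');s=snap('scene','c16.png')
print(bot.observe()['position'])
a=cv2.resize(f['pixels'][20:320,230:430,::-1],(400,600),interpolation=cv2.INTER_CUBIC);b=cv2.resize(g['pixels'][130:270,270:450,::-1],(386,300),interpolation=cv2.INTER_CUBIC);c=cv2.resize(s['pixels'][140:280,230:410,::-1],(386,300),interpolation=cv2.INTER_CUBIC)
cv2.imwrite('pics/c16b.png',np.hstack([a,np.vstack([b,c])]))"
```

```text
[ 0.62423749 -0.02961704  0.21104954]
```

View pics/c16b.png

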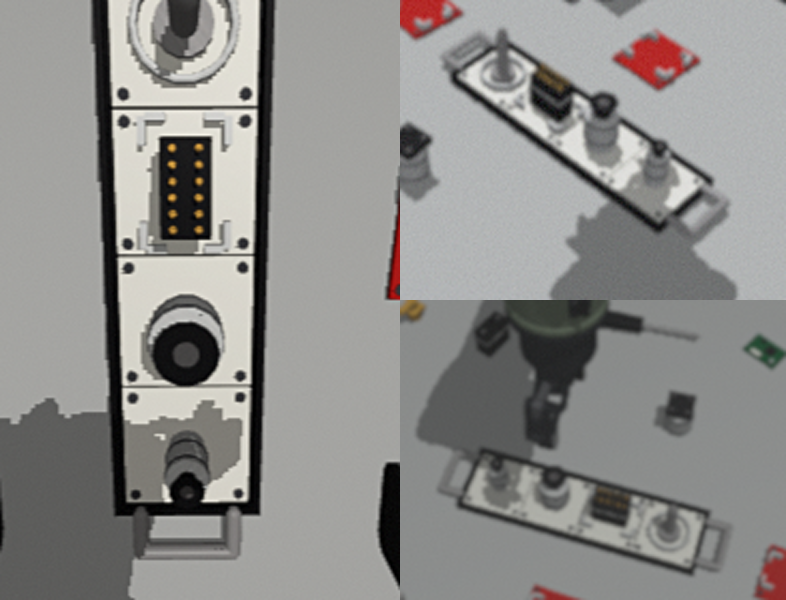

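```bash
python3 -c "
from h import *
a=cv2.imread('pics/side0.png');b=cv2.imread('pics/side0.png');c=cv2.imread('pics/s16.png')
for n,(u0,v0,u1,v1) in {'sq':(262,184,290,218),'blank':(335,280,370,315)}.items():
    t=a[v0:v1,u0:u1]; r=cv2.matchTemplate(c[v0-15:v1+15,u0-15:u1+15],t,cv2.TM_CCOEFF_NORMED); _,s,_,l=cv2.minMaxLoc(r); print(n,s,np.array(l)-15)
f=load('wrist');P=lambda x,y:(230+x/2,20+y/2)
print('big lip',ray(f,*P(185,353),.072),'small lip',ray(f,*P(187,490),.064))
im=f['pixels'].astype(int); m=((im[:,:,0]-im[:,:,2])>50).astype(np.uint8); m[:80]=0;m[150:]=0;m[:,:300]=0;m[:,350:]=0
n,l,s,cc=cv2.connectedComponentsWithStats(m);print(n-1,np.mean([ray(f,u,v,.062) for u,v in cc[1:]],0))
st=bot.observe();print(st['qd'].round(3))
"
```

```text
sq 0.9972270131111145 [0 0]
blank 0.9323636889457703 [0 0]
big lip [ 0.62487035 -0.04499478  0.072     ] small lip [ 0.62677203 -0.11993339  0.064     ]
12 [0.6238953  0.02852939 0.062     ]
[-0.008  0.016 -0.004  0.005 -0.     0.001  0.001]
```

All checks agree, so I'm handing the job in.

```bash
python3 -c "
from workcell import bot
print(bot.job_done(), bot.observe()['clock'])"
```

```text
the job is handed in; nothing more can be done
the job is handed in; nothing more can be done
```

All four changeover parts are in the caddy, and I handed the job in at about 29 s of the 131 s allowed. The hand-in reports no verdict.

- **Nozzles:** I pressed the big nozzle onto the thick spigot and the small one onto the thin spigot. Each came to a hard stop at the height worked out for home, at 37 N and 31 N. After release both stand upright, with their lips within about 1 mm of the spigot axes as measured.
- **Pin:** It stands centred in the round well by eye in the picture. I did not measure it again after letting go.
- **Probe block:** It stands probes up between the corners, about 1 mm from the nest centre.
- **Left on the table:** The square-headed nozzle and the blank block show no shift in the side view between the first and last pictures.

The cameras are too coarse to measure the gap between nozzle foot and collar directly. That the nozzles are fully home therefore rests on the stop height and force at pressing. None of the checks failed or disagreed.

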